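# Tip the tarnished lamp fittings into the cleaning basket

### The arm

A 7-joint arm with a two-finger parallel gripper is mounted at the origin on the work surface. World frame = base frame: x ahead of the robot, y to its left, z up, the work surface at z = 0. Lengths are in m, angles in rad, forces in N, time in s.
With the tool pointing down it reaches from about 0.425 to 1.025 m from the base axis. Payload 3.6 kg.
Tool frame: the origin (TCP) lies on the centre line of the jaws, within the pads' length; the fingertips stand manip.tcp_to_tips ahead of it and the grasp point (between the pads) lies 8 mm behind it (manip.tcp_to_tips is the distance from the TCP to the fingertips, in m); z points along the fingers, y is the line along which they close (so a half turn about z gives the same grasp; the last joint's range is limited). The gripper opens to 85 mm and grips with 20 to 120 N. Pads are 22 mm wide; open, the fingers measure 114 mm over their backs; the gripper's body (76 mm by 85 mm) begins 54 mm behind the grasp point. The pads swing forward as they close: fully open they stand 13 mm farther back than shut.
Start: joints at [-1.228, 0.591, 0.048, 1.609, -0.033, 0.943, -0.034], TCP at [0.306, 0.657, 0.242] pointing down, gripper open.
Joint ranges: [-2.69, 2.69], [-0.47, 2.24], [-1.27, 1.36], [0.19, 2.51], [-1.53, 4.68], [0.08, 2.07], [-3.09, 3.09]. Speed limits (rad/s): [2.57, 2.57, 3.14, 3.14, 3.14, 3.14, 3.14].

### API

Orientations are given as a unit quaternion [w, x, y, z].
In Python, from bench import manip, eyes gives the robot as it stands. The module is installed in compiled form; this text tells all that it offers. Calls block until the motion is done:
- manip.move_ptp(position, orientation): joint-space move of the TCP to a pose.
- manip.servo_line(position, speed=0.15, frame=None, threshold=None): straight line of the TCP; frame=None keeps the orientation; speed is the mean speed in m/s. With threshold (N) it stops when the force on the tool has changed by that much, and returns True; else False.
- manip.goto_joints(angles): joint-space move.
- manip.open_jaws() and manip.grab(squeeze=None): open the fingers fully, or close them until they stop; squeeze is the grip in N (None keeps the last).
- manip.pause(seconds).
- manip.solve_ik(position, orientation): joint angles nearest the present ones, or None.
- manip.read_state(): the state.
- eyes.snapshot(name): name is "scene" or "side" or "wrist"; returns the picture (420x560x3 uint8, blue, green, red); there is no depth.
- eyes.camera_model(name): a dict with "fx", "fy", "cx", "cy" (pixels), "k1" (the pictures are not rectified: a ray, as slopes to the right and down, at radius r is drawn at 1 + k1 r^2 times it, then the intrinsics apply), "R" (3x3) and "t" (3): a world point X has camera coordinates R X + t. Camera axes: x right, y down, z forward; pixel columns grow to the right and rows downward; lengths in m; the calibration is good to about 2 mm. A picture is of the moment at which its call begins: read the wrist's pose just before it. camera_model takes no time and is no camera call; for the wrist camera it gives the pose at the moment of the call.
A pose or a line that the arm cannot do raises manip.MotionError and nothing moves.
- manip.hand_in(): hands the job in; it is judged then, once.
The state is a dict: "t": time; "joint_positions": joint angles; "qvel": joint speeds; "joint_torque": joint torques, N m; "eef_pos": TCP position; "tool_rot": TCP orientation; "contact_force": force on the tool from outside, world axes, zero at the start; "wrist_torque": the same for the moment, N m; "grip_width": finger opening in m; "finger_force": force on a finger pad.
Only numpy, scipy, OpenCV 4.12 (cv2) and the standard library are available. Lean on these libraries where they do the work, as an engineer would, in place of code of your own. Each camera call takes 0.05 s, during which the arm holds its last target. There are 200 camera calls.

### The job

The three tarnished brass lamp fittings on the parts tray are coated with cleaning paste, so do not touch them: carry the tray level by its handle, tip it low over the steel basket so that all three slide in, without shoving the basket about. Then set the empty tray right way up, fully down in the felt-lined wooden cradle, let go, and leave everything else on the slab alone.

Things in the scene. Friction and masses are not known exactly. Their poses are not given: they have to be found in the camera images.
- tray: Brass tray, 190 (x) by 156 mm (y), 0.35 kg; origin under its centre, z up. Floor and walls 4 mm thick; walls 34 mm high at the +x end and both sides; the -x end is open (the mouth). A rosewood bar handle spans its middle along y: 16 mm thick (x), 26 mm high, centred 125 mm above the underside, on an upright at each side. Slippery: pieces slide from about 15 to 23 degrees
- tray_grip (a point): middle of the tray's handle bar, 125 mm above the tray's underside; axes as the tray
- tray_mouth (a point): middle of the tray's open edge, on the floor's upper side, 95 mm to -x of the tray's centre
- basket: Steel slatted cleaning basket, loose, 0.9 kg, 210 by 210 mm, 90 mm high, open above, walls 4 mm; origin under its centre, z up
- cradle: Wooden cradle with a red felt floor, fixed: 220 by 186 mm outside, 22 mm high, with a rectangular pocket 204 (x) by 170 mm (y), floor 8 mm above the slab; origin under its centre, x along its long side, z up. The tray fits in with 7 mm to spare each way, either end first
- cup: tarnished brass burner cup, 60 mm across the rim, 48 mm tall; origin under its centre; starts upright on the tray
- cup_center (a point): centre of the burner cup, 24 mm above its underside
- weight: tarnished brass counterweight, round foot 60 mm across with a small knob, 44 mm tall; origin under its centre; starts upright on the tray
- weight_center (a point): point inside the counterweight 18 mm above its underside
- coupling: tarnished brass stem coupling, 66 mm long (x), two square 36 mm end flanges; origin under its centre; starts lying on the tray
- coupling_center (a point): centre of the stem coupling, 18 mm above its underside
- globe: ruby glass lamp globe standing upright, 120 mm across, 135 mm tall; bystander; origin under its middle
- ciborium: silver-plated ciborium, 104 mm across, 200 mm tall; bystander; origin under its middle
- stem: fluted brass lamp stem, 252 mm long, 52 mm high, lying on two wooden rests; bystander; origin under its middle
- mirror: inspection mirror lying flat: rosewood handle, 70 mm round mirror, 195 mm long; bystander; origin under its middle
- tin: polish tin, 70 mm across, 100 mm tall; bystander; origin under its middle
- polish_brush: polishing brush lying flat; bystander; origin under its middle, handle along -x
Mind the look-alikes: they are no part of the job. Several things look just like the tray: the one meant starts farthest to the robot's right.

How it is judged:
On the way:
1. all three fittings lie in the basket (x of cup_center in the frame of basket between -0.105 and 0.105 m and y of cup_center in the frame of basket between -0.105 and 0.105 m and z of cup_center in the frame of basket between 0 and 0.085 m and x of weight_center in the frame of basket between -0.105 and 0.105 m and y of weight_center in the frame of basket between -0.105 and 0.105 m and z of weight_center in the frame of basket between 0 and 0.085 m and x of coupling_center in the frame of basket between -0.105 and 0.105 m and y of coupling_center in the frame of basket between -0.105 and 0.105 m and z of coupling_center in the frame of basket between 0 and 0.085 m), for 0.2 s.
At the end, for the whole second after the job is handed in: All three fittings' centres are inside the basket (within 105 mm of its middle in x and y, below 85 mm) at rest, the basket upright; the tray is at rest, right way up, level (0.05 rad), on the cradle's floor (origin 4 to 12 mm above cradle's) and within 12 mm of its middle in x and y (all of step 1 and linear speed of each of cup, weight, coupling below 0.05 m/s and x of tray in the frame of cradle between -0.012 and 0.012 m and y of tray in the frame of cradle between -0.012 and 0.012 m and z of tray in the frame of cradle between 0.004 and 0.012 m and angle between tray's own z axis and vertical below 0.05 rad and linear speed of tray below 0.03 m/s and angle between basket's own z axis and vertical below 0.1 rad); the robot touches nothing.
It fails at once if the gripper or arm touches one of the tarnished pieces (contact force between any of the fingers, the arm and cup above 0.3 N or contact force between any of the fingers, the arm and weight above 0.3 N or contact force between any of the fingers, the arm and coupling above 0.3 N).
It fails at once if a piece is thrown or falls from high up (faster than 2.6 m/s) (linear speed of any of cup, weight, coupling above 2.6 m/s).
It fails at once if the basket is knocked over or shoved more than 40 mm (distance of basket from where it was at the start of the episode above 0.04 m or angle between basket's own z axis and vertical above 0.3 rad).
It fails at once if a bystander is moved more than 30 mm (distance of any of globe, ciborium, stem, mirror, tin, polish_brush from where it was at the start of the episode above 0.03 m).
It also fails if it takes over 69 s, if anything falls off the work surface, if the arm or the gripper's body presses on something with over 40 N, if the wrist force passes 120 N, or if a joint passes its speed limit or range.

## Working session

There is one attempt and no reset: what is moved stays moved. The work goes in short steps, each a Python script; the robot and the scene stay as the last script left them, time stands still between calls to the robot, and variables do not carry over. Pictures are saved under pics/ and viewed, at most 10 in all, crops included, and the job is handed in when it is done.

```bash
mkdir -p pics && python3 - <<'E'
from bench import manip, eyes
import cv2, numpy as np
for n in ("scene","side"):
    im=eyes.snapshot(n); cv2.imwrite(f"pics/{n}0.png",im)
    c=eyes.camera_model(n); print(n,{k:np.round(v,4).tolist() for k,v in c.items()})
s=manip.read_state(); print(s['t'],s['eef_pos'],s['tool_rot'],manip.tcp_to_tips)
E
```

```text
scene {'fx': 465.222, 'fy': 465.222, 'cx': 282.0336, 'cy': 208.4944, 'k1': 0.0301, 'R': [[-0.7401, 0.6724, -0.0102], [0.5028, 0.5433, -0.6723], [-0.4466, -0.5027, -0.7402]], 't': [0.3781, -0.1789, 1.7757]}
side {'fx': 507.037, 'fy': 507.037, 'cx': 276.4059, 'cy': 203.8665, 'k1': 0.0316, 'R': [[0.8047, -0.5936, -0.0117], [-0.3266, -0.4261, -0.8437], [0.4958, 0.6827, -0.5367]], 't': [-0.3829, 0.2396, 1.2609]}
0.1 [0.30573748 0.65655528 0.24122425] [-1.61435649e-04  2.16145882e-01  9.76360517e-01 -1.03603936e-03] 0.011
```

View pics/scene0.png

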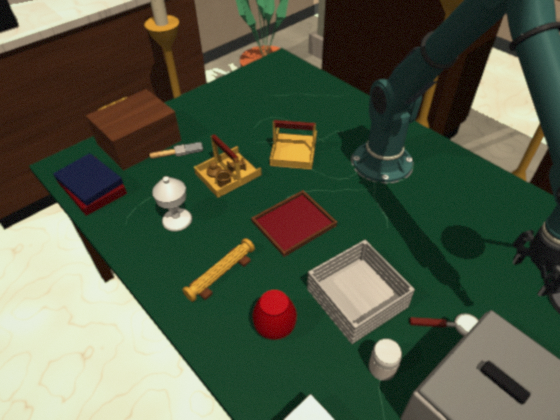

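View pics/side0.png

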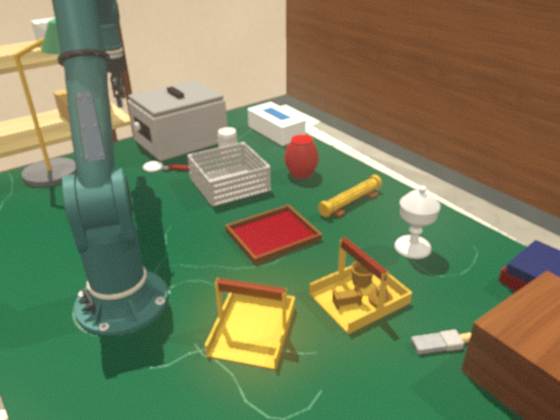

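```bash
cat > h.py <<'E'
from bench import manip, eyes
import cv2, numpy as np
def ray(c,uv):
    K=np.array([[c['fx'],0,c['cx']],[0,c['fy'],c['cy']],[0,0,1.]])
    d=np.array([c['k1'],0,0,0,0.])
    p=cv2.undistortPoints(np.array(uv,float).reshape(-1,1,2),K,d).reshape(-1,2)
    R=np.array(c['R']);o=-R.T@np.array(c['t'])
    return o,np.c_[p,np.ones(len(p))]@R
def plane(c,uv,z):
    o,d=ray(c,uv); return o+d*((z-o[2])/d[:,2])[:,None]
def proj(c,X):
    X=np.atleast_2d(X)@np.array(c['R']).T+np.array(c['t']); p=X[:,:2]/X[:,2:]
    p=p*(1+c['k1']*(p**2).sum(1))[:,None]
    return p*[c['fx'],c['fy']]+[c['cx'],c['cy']]
def tri(c1,u1,c2,u2):
    out=[]
    for a,b in zip(u1,u2):
        (o1,d1),(o2,d2)=ray(c1,[a]),ray(c2,[b])
        A=np.c_[d1[0],-d2[0]];s=np.linalg.lstsq(A,o2-o1,rcond=None)[0]
        p,q=o1+s[0]*d1[0],o2+s[1]*d2[0]; out.append(np.r_[(p+q)/2,np.linalg.norm(p-q)])
    return np.array(out)
E
python3 - <<'E'
from h import *
np.set_printoptions(precision=4,suppress=True)
a,b=cv2.imread('pics/scene0.png'),cv2.imread('pics/side0.png')
cs,cd=eyes.camera_model('scene'),eyes.camera_model('side')
print('cradle',plane(cs,[(253,220),(303,193),(336,222),(289,252)],.022)[:,:2],plane(cd,[(227,233),(288,208),(320,236),(261,258)],.022)[:,:2])
print('basket',plane(cs,[(308,276),(366,243),(412,289),(358,328)],.09)[:,:2],plane(cd,[(189,156),(246,146),(269,172),(207,182)],.09)[:,:2])
print('handle loaded',tri(cs,[(213,140),(240,157)],cd,[(384,272),(343,243)]))
print('handle empty',tri(cs,[(277,125),(315,126)],cd,[(283,292),(219,285)]))
print('others',plane(cs,[(175,222),(220,272),(274,330),(385,370),(465,322),(185,150),(163,155),(75,185),(135,130)],0.0)[:,:2])
o1=cv2.resize(a[110:220,140:330],None,fx=4,fy=4,interpolation=2);o2=cv2.resize(b[230:370,200:420],None,fx=3.4,fy=3.4,interpolation=2)
cv2.imwrite('pics/c1.png',o1);cv2.imwrite('pics/c2.png',o2)
E
```

```text
cradle [[ 0.5595 -0.0905]
 [ 0.3497 -0.0675]
 [ 0.3626  0.1035]
 [ 0.5616  0.0887]] [[ 0.3431  0.0591]
 [ 0.563   0.0573]
 [ 0.546  -0.1141]
 [ 0.3552 -0.0943]]
basket [[0.6144 0.2248]
 [0.4034 0.2581]
 [0.4329 0.4495]
 [0.6316 0.4276]] [[0.43   0.4359]
 [0.626  0.3818]
 [0.5798 0.179 ]
 [0.39   0.2443]]
handle loaded [[ 0.4748 -0.4106  0.1246  0.0039]
 [ 0.4675 -0.2739  0.1278  0.0159]]
handle empty [[ 0.2507 -0.3215  0.1234  0.0122]
 [ 0.1524 -0.2187  0.1241  0.0105]]
others [[ 0.7484 -0.279 ]
 [ 0.7597 -0.0119]
 [ 0.7665  0.2478]
 [ 0.6271  0.5303]
 [ 0.3521  0.5927]
 [ 0.5112 -0.5672]
 [ 0.5909 -0.6006]
 [ 0.9163 -0.6765]
 [ 0.5906 -0.8113]]
```

View pics/c2.png

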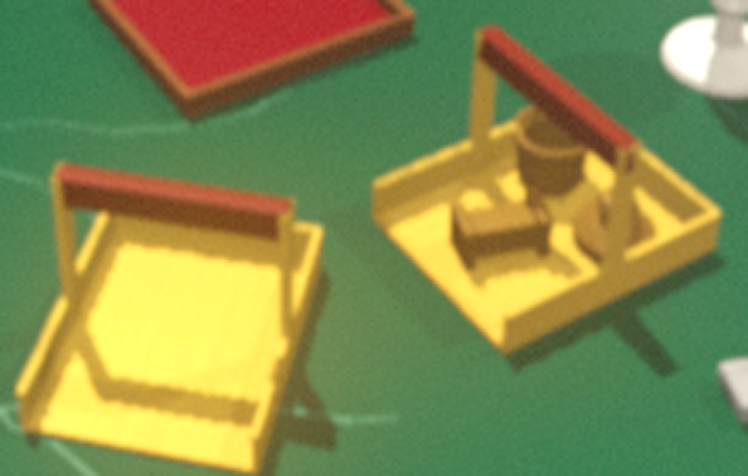

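View pics/c1.png

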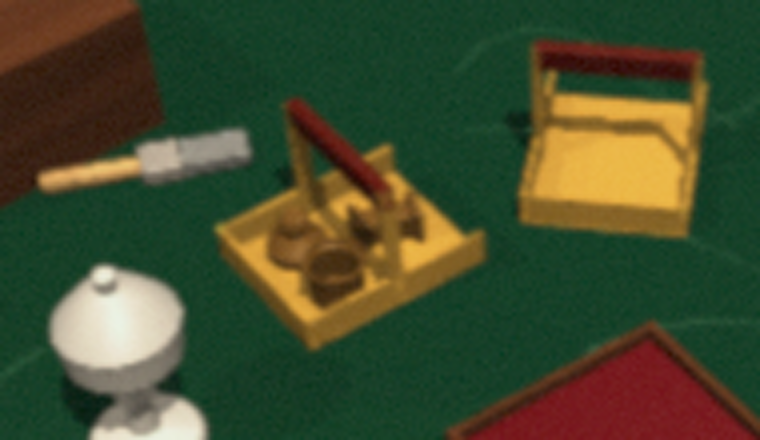

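```bash
cat >> h.py <<'E'
from scipy.spatial.transform import Rotation as Ro
def quat(R): q=R.as_quat(); return [q[3],q[0],q[1],q[2]]
def ori(yaw,tilt=0,flip=1):
    # tray yaw; tilt>0 mouth (-x) down; tool y = flip * tray x, tool z = -tray z
    T=Ro.from_euler('z',yaw)*Ro.from_euler('y',-tilt)
    x,y,z=[0,flip*1.,0],[flip*1.,0,0],[0,0,-1.]
    return T*Ro.from_matrix(np.array([x,y,z]).T)
E
python3 - <<'E'
from h import *
np.set_printoptions(precision=3,suppress=True)
print(ori(0,.6).apply([0,0,1]), ori(0,.6).as_matrix())
for f in (1,-1):
  for nm,p,yaw,t in [('tray',(.47,-.34,.12),0.05,0),('trayhi',(.47,-.34,.4),0.05,0),('bashi',(.5,.33,.45),-.2,0),('tip',(.55,.32,.26),-.2,.7),('tip2',(.55,.32,.26),-.2,.9),('crad',(.455,0,.13),0,0)]:
    print(f,nm,manip.solve_ik(list(p),quat(ori(yaw,t,f))))
print(manip.read_state()['t'])
E
```

```text
[ 0.565  0.    -0.825] [[ 0.     0.825  0.565]
 [ 1.     0.     0.   ]
 [ 0.     0.565 -0.825]]
1 tray [ 0.251  0.619  0.421  2.04  -0.454  0.573  1.04 ]
1 trayhi [-0.128  0.357  0.921  1.784 -0.309  1.154  0.94 ]
1 bashi [-1.014  0.272  0.464  1.659 -0.127  1.241 -0.723]
1 tip [-1.558  0.601  0.994  2.163  0.345  0.194 -1.292]
1 tip2 [-0.183  0.679 -1.072  2.182  1.665  1.39  -2.425]
1 crad [-0.318  0.469  0.287  2.3   -0.328  0.409  0.242]
-1 tray [-0.158  0.96   1.179  2.056 -1.125  0.996 -1.453]
-1 trayhi [-0.267  0.466  1.195  1.788 -0.463  1.21  -2.029]
-1 bashi [-0.425  0.269 -0.304  1.634  0.084  1.251  2.197]
-1 tip [-0.939  0.4    0.091  2.14   1.24   0.599  1.016]
-1 tip2 [-1.079  0.454  0.178  2.219  1.565  0.713  0.621]
-1 crad [ 0.196  0.473 -0.383  2.278  0.401  0.452  2.629]
0.1
```

```bash
python3 - <<'E'
from h import *
import json
np.set_printoptions(precision=3,suppress=True)
for i,(p,yaw) in enumerate([((.47,.27,.5),-.2),((.45,-.0,.45),0),((.46,-.34,.5),0.05)]):
    manip.move_ptp(list(p),quat(ori(yaw)))
    c=eyes.camera_model('wrist'); im=eyes.snapshot('wrist'); cv2.imwrite(f'pics/w{i}.png',im)
    json.dump({k:np.array(v).tolist() for k,v in c.items()},open(f'w{i}.json','w'))
    print(manip.read_state()['t'],c['fx'],manip.read_state()['joint_positions'], plane(c,[(0,0),(560,0),(560,420),(0,420)],0)[:,:2].tolist())
ims=[cv2.resize(cv2.imread(f'pics/w{i}.png'),(400,300)) for i in range(3)]
cv2.imwrite('pics/w_all.png',np.vstack([np.hstack(ims[:2]),np.hstack([ims[2],ims[2]*0])]))
E
```

```text
1.9417 336.1017157357351 [-1.008  0.151  0.472  1.689 -0.07   1.32  -0.72 ] [[0.032639144371846285, 0.6330900133702524], [1.0175278020140048, 0.43691344604962623], [1.1132082185366556, -0.6340346537804489], [-0.4635332998129189, -0.3204044669113635]]
3.0583 336.1017157357351 [-0.749  0.008  0.659  1.94  -0.005  1.195 -0.085] [[-0.008735156847193837, 0.25533289502945855], [0.9182390439779315, 0.2582579923968865], [1.1999489990652372, -0.6936826606055552], [-0.28092039969373794, -0.6943584487754999]]
4.4083 336.1017157357351 [-0.299  0.345  1.188  1.647 -0.327  1.373  0.987] [[-0.05122886175984359, -0.0950484569926737], [0.9531163065873213, -0.04138298957865763], [1.3084232087957959, -1.0548518077925684], [-0.29348577865433373, -1.1390391033106473]]
```

View pics/w_all.png

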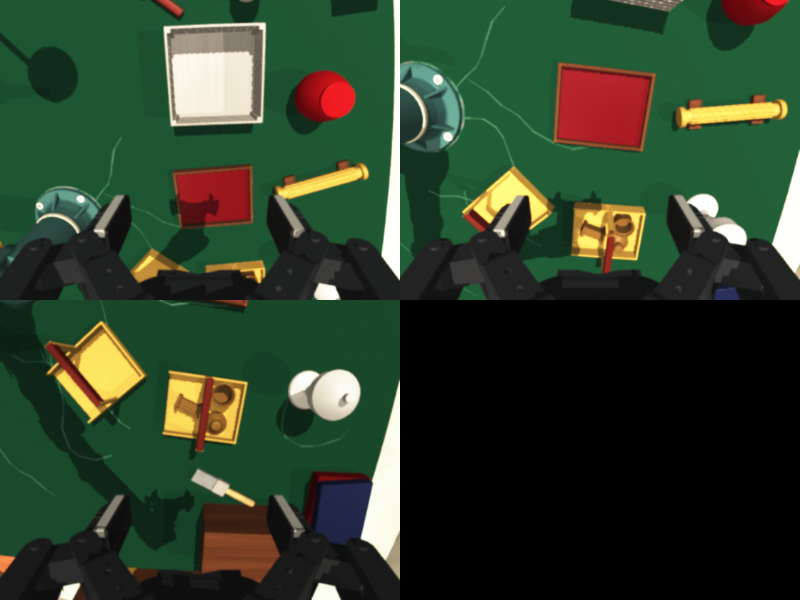

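```bash
python3 - <<'E'
from h import *
import json
np.set_printoptions(precision=4,suppress=True)
def L(i): return cv2.imread(f'pics/w{i}.png'),json.load(open(f'w{i}.json'))
def comp(m,seed,r=3):
    m=cv2.morphologyEx(m.astype(np.uint8),cv2.MORPH_OPEN,np.ones((3,3)))
    n,l,s,c=cv2.connectedComponentsWithStats(m); 
    k=l[seed[1],seed[0]]; assert k>0,(seed); return (l==k).astype(np.uint8)
def quad(m):
    h=cv2.convexHull(max(cv2.findContours(m,0,1)[0],key=cv2.contourArea))
    for e in np.arange(2,20,.5):
        q=cv2.approxPolyDP(h,e,True)
        if len(q)==4: return q.reshape(4,2).astype(float)
def rep(nm,c,q,z):
    P=plane(c,q,z)[:,:2]; e=np.roll(P,-1,0)-P
    print(nm,'px',q.tolist(),'z',z,'\n ctr',P.mean(0),'len',np.linalg.norm(e,axis=1),'ang',np.degrees(np.arctan2(e[:,1],e[:,0])),'\n',P.tolist())
for i,seeds in ((0,dict(basket=(300,100),cradle=(300,270))),(1,dict(cradle=(280,150))),(2,dict(tray=(240,145)))):
    im,c=L(i); print(i,'cam',-np.array(c['R']).T@np.array(c['t']))
    hsv=cv2.cvtColor(im,cv2.COLOR_BGR2HSV); H,S,V=[hsv[...,k].astype(int) for k in range(3)]
    green=(H>45)&(H<95)&(S>60)
    for nm,s in seeds.items():
        if nm=='cradle': m=(~green)&((H<18)|(H>165))&(S>80); zs=(0.022,0)
        elif nm=='basket': m=(S<70)&(V>60); zs=(0.09,)
        else: m=(H>5)&(H<45)&(S>60)&(V>50); zs=(0.034,0)
        try:
            M=comp(m,s); q=quad(M)
            for z in zs: rep(nm,c,q,z)
        except Exception as ex: print(nm,repr(ex), hsv[s[1],s[0]])
    if i==2:
        bar=((H<9)|(H>170))&(S>90)&(V<200)
        bar[:, :265]=0; bar[:,310:]=0; bar[:95]=0; bar[215:]=0
        M=comp(bar,(288,150)); r=cv2.minAreaRect(max(cv2.findContours(M,0,1)[0],key=cv2.contourArea)); print('bar',r)
        rep('bar',c,cv2.boxPoints(r),.138)
E
```

```text
0 cam [0.4863 0.3514 0.6309]
basket px [[370.0, 31.0], [368.0, 170.0], [239.0, 176.0], [229.0, 37.0]] z 0.09 
 ctr [0.5192 0.3344] len [0.2098 0.212  0.2106 0.2086] ang [-98.0855 171.5192  80.9639  -8.7157] 
 [[0.637891355942337, 0.42253921931189287], [0.6083846555037413, 0.21483827531155927], [0.39865428235286327, 0.24611070982465627], [0.4317377430039395, 0.4541429367373966]]
cradle px [[352.0, 233.0], [353.0, 311.0], [253.0, 319.0], [244.0, 239.0]] z 0.022 
 ctr [0.4622 0.0016] len [0.1814 0.2158 0.1883 0.2124] ang [-96.3062 173.9914  82.6297  -7.8533] 
 [[0.5783823128757727, 0.07889471433040601], [0.5584565165910724, -0.10141107798153814], [0.3438647692476955, -0.07882392738555977], [0.3680189344965775, 0.10791014980352573]]
cradle px [[352.0, 233.0], [353.0, 311.0], [253.0, 319.0], [244.0, 239.0]] z 0 
 ctr [ 0.4613 -0.011 ] len [0.188  0.2236 0.1951 0.22  ] ang [-96.3062 173.9914  82.6297  -7.8533] 
 [[0.5817087685653395, 0.06904909737915249], [0.5610630308301925, -0.11777134618116769], [0.33871784208709, -0.09436809640756133], [0.3637447245170145, 0.09911289319889993]]
1 cam [
[... 1345 characters left out ...]
785], [0.5822056472528633, -0.27426647212668975], [0.5672847039771174, -0.44304224634900446], [0.36687355069816974, -0.42526181693021403]]
bar ((285.9508056640625, 159.9196319580078), (10.401407241821289, 101.69728088378906), 8.325650215148926)
bar px [[273.4420471191406, 209.47933959960938], [288.1677551269531, 108.85382080078125], [298.4595642089844, 110.35992431640625], [283.7338562011719, 210.98544311523438]] z 0.138 
 ctr [ 0.4733 -0.3444] len [0.1514 0.0147 0.1516 0.0161] ang [ 84.8728  -4.9346 -94.618  174.2798] 
 [[0.4588070023837293, -0.41908487518469406], [0.4723379121992712, -0.26828380938954915], [0.4870318851014966, -0.2695524703425203], [0.4748239266777676, -0.420689278531141]]
```

```bash
cat >> h.py <<'E'
BK=np.array([.519,.334]);BY=-.150; CR=np.array([.461,0.]);CY=-.112; TR=np.array([.4734,-.3446]);TY=-.0855
def tip(yaw,tilt,mx,mz):
    """TCP pos with mouth mx ahead (tray +x) of basket middle at height mz"""
    T=Ro.from_euler('z',yaw)*Ro.from_euler('y',-tilt)
    d=np.array([np.cos(yaw),np.sin(yaw),0])
    m=np.r_[BK,mz]+d*mx
    return m+T.apply([.095,0,.117-.004])
E
python3 - <<'E'
from h import *
import json
np.set_printoptions(precision=2,suppress=True)
c=json.load(open('w0.json'))
print('globe top w0',plane(c,[(473,137)],.135),'scene',plane(eyes.camera_model('scene'),[(274,301)],.135))
for k in range(4):
  for f in (1,-1):
    y=BY+[0,-np.pi/2,np.pi,np.pi/2][k]
    print(k,f,[manip.solve_ik(list(tip(y,t,.04,z)),quat(ori(y,t,f))) for t,z in ((0,.28),(.3,.11),(.5,.11),(.7,.11))])
E
```

```text
globe top w0 [[0.76 0.25 0.14]] scene [[0.76 0.24 0.14]]
0 1 [array([-1.12,  0.7 ,  1.12,  1.47, -0.64,  1.37, -0.11]), array([-1.3 ,  0.72,  1.07,  1.88, -0.73,  0.71, -0.06]), array([-1.36,  0.58,  0.9 ,  2.02, -0.28,  0.37, -0.54]), array([-1.62,  0.72,  1.18,  2.16, -0.78,  0.2 , -0.15])]
0 -1 [array([-0.96,  0.57,  0.76,  1.46, -0.4 ,  1.27,  2.83]), array([-1.05,  0.54,  0.6 ,  1.87, -0.19,  0.58,  2.59]), array([-1.15,  0.47,  0.56,  2.02,  0.31,  0.39,  2.04]), array([-1.49,  0.56,  0.89,  2.16,  0.64,  0.19,  1.6 ])]
1 1 [array([-1.4 ,  0.46,  1.33,  1.88, -0.48,  1.19, -1.62]), array([-1.35,  0.76,  1.17,  1.91, -0.48,  1.07, -1.71]), array([-1.26,  0.7 ,  0.85,  1.79, -0.11,  1.16, -2.12]), array([-1.41,  0.99,  1.18,  1.67, -0.27,  1.36, -1.91])]
1 -1 [array([-1.22,  0.29,  0.96,  1.88, -0.27,  1.11,  1.27]), array([-1.23,  0.62,  0.91,  1.91, -0.26,  1.  ,  1.19]), array([-1.25,  0.69,  0.83,  1.79, -0.09,  1.16,  1.01]), array([-1.27,  0.79,  0.81,  1.67, -0.  ,  1.33,  0.92])]
2 1 [array([-1.51,  0.23,  0.84,  1.9 , -0.2 ,  1.09,  2.4 ]), array([-1.13,  0.54,  0.68,  1
[... 156 characters left out ...]
[-1.7 ,  0.31,  1.13,  1.91, -0.32,  1.12, -0.59]), array([-1.3 ,  0.66,  0.99,  1.91, -0.72,  1.25, -0.11]), array([-1.14,  0.74,  0.94,  1.78, -0.74,  1.5 , -0.06]), array([-0.97,  0.81,  0.82,  1.64, -0.73,  1.7 , -0.06])]
3 1 [array([-1.31,  0.59,  0.9 ,  1.49, -0.47,  1.28,  1.07]), array([-1.23,  0.62,  0.87,  1.88, -0.98,  0.89,  1.59]), array([-1.06,  0.52,  0.71,  2.  , -1.18,  0.81,  1.86]), array([-0.93,  0.51,  0.68,  2.12, -1.47,  0.9 ,  2.21])]
3 -1 [array([-1.43,  0.76,  1.26,  1.5 , -0.73,  1.41, -1.86]), array([-1.38,  0.84,  1.25,  1.88, -1.22,  1.17, -1.37]), array([-1.33,  0.83,  1.3 ,  2.01, -1.44,  1.26, -1.11]), array([-1.01,  0.55,  0.8 ,  2.12, -1.49,  0.98, -0.91])]
```

```bash
python3 - <<'E'
from h import *
np.set_printoptions(precision=3,suppress=True)
def st(n): s=manip.read_state(); print(n,s['t'],s['eef_pos'],'F',s['contact_force'],'M',s['wrist_torque'],s['grip_width'],s['finger_force'],s['joint_positions'])
q=quat(ori(TY))
manip.move_ptp([*TR,.22],q)
print(manip.servo_line([*TR,.117],speed=.12,threshold=15)); st('down')
manip.grab(100); st('grab')
manip.servo_line([*TR,.15],speed=.04); st('lift')
c=eyes.snapshot('side'); cv2.imwrite('pics/s1.png',c)
manip.servo_line([*TR,.42],speed=.15); st('up')
y=BY-np.pi/2
p=tip(y,0,.05,.30); print(p)
manip.servo_line(list(p),speed=.17,frame=quat(ori(y))); st('over')
cv2.imwrite('pics/s2.png',np.hstack([cv2.resize(eyes.snapshot(n),(400,300)) for n in('scene','side')]))
E
```

```text
False
down 6.5 [ 0.474 -0.345  0.118] F [ 0.22   0.414 -0.734] M [-0.018 -0.013  0.016] 0.08546428432033154 0.0 [ 0.035  0.733  0.774  2.038 -0.807  0.703  1.25 ]
grab 7.1417 [ 0.473 -0.345  0.117] F [-1.324  0.814  3.496] M [0.171 0.036 0.018] 0.014787291239570231 98.37898850440979 [ 0.035  0.733  0.773  2.038 -0.807  0.704  1.25 ]
lift 8.1167 [ 0.473 -0.344  0.15 ] F [-0.712 -0.358 -6.748] M [ 0.032  0.084 -0.067] 0.014503986520275403 97.59531855583191 [-0.     0.695  0.826  2.023 -0.754  0.759  1.207]
up 10.1167 [ 0.473 -0.344  0.419] F [ 0.416 -0.112 -8.203] M [-0.004  0.015  0.016] 0.014926092163776845 97.58241176605225 [-0.237  0.428  1.138  1.748 -0.41   1.234  0.921]
[0.497 0.191 0.413]
over 13.4167 [0.497 0.19  0.413] F [ 0.339  0.515 -8.031] M [ 0.029  0.039 -0.025] 0.014431863686052506 97.60540008544922 [-1.408  0.421  1.348  1.864 -0.439  1.213 -1.639]
```

View pics/s2.png

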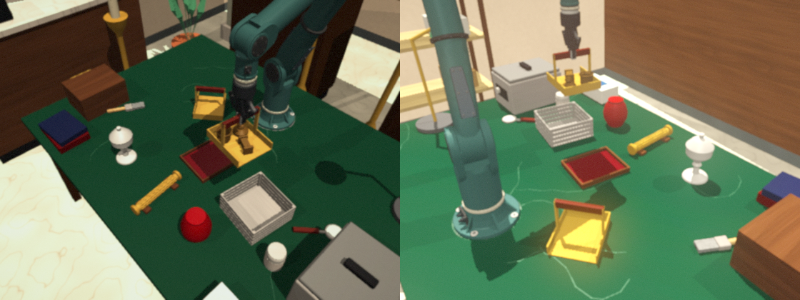

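```bash
python3 - <<'E'
from h import *
np.set_printoptions(precision=3,suppress=True)
y=BY-np.pi/2
manip.servo_line(list(tip(y,0,.05,.11)),speed=.15)
for t in (.1,.2,.28,.34,.4,.46,.52,.58,.64,.7):
    manip.servo_line(list(tip(y,t,.05,.11)),speed=.06,frame=quat(ori(y,t)))
    s=manip.read_state(); print(t,s['t'],s['contact_force'],s['wrist_torque'],s['grip_width'])
manip.pause(.3); s=manip.read_state(); print(s['t'],s['contact_force'])
cv2.imwrite('pics/s3.png',np.hstack([cv2.resize(eyes.snapshot(n),None,fx=2,fy=2)[a:a+500,b:b+400] for n,a,b in(('scene',330,480),('side',150,250))]))
E
```

```text
0.1 15.3333 [ 0.477 -0.317 -6.905] [0.348 0.011 0.037] 0.01468685582408013
0.2 15.7333 [ 0.023 -0.125 -7.325] [ 0.599  0.004 -0.007] 0.014473879240099163
0.28 16.0833 [ 0.02  -0.046 -7.875] [ 0.917 -0.228  0.071] 0.014486307343536987
0.34 16.3833 [ 0.268 -0.394 -6.186] [ 0.871 -0.131 -0.039] 0.014357019619251302
0.4 16.6833 [ 0.28  -0.625 -2.937] [ 0.827 -0.155  0.024] 0.014547115501412617
0.46 16.9833 [ 0.021 -0.734 -3.812] [ 0.899 -0.162  0.033] 0.01458735450105341
0.52 17.2833 [-0.132  0.    -3.275] [ 1.013 -0.147  0.054] 0.014497702761701516
0.58 17.5833 [-1.005 -0.917 -2.845] [ 1.056 -0.133  0.051] 0.01453234389800692
0.64 17.8833 [-0.526 -1.319 -3.339] [ 1.191 -0.173  0.011] 0.015043788309280937
0.7 18.1833 [ 0.169  0.559 -4.176] [ 1.331 -0.14  -0.014] 0.014423259084862975
18.4833 [-0.609 -1.    -2.869]
```

View pics/s3.png

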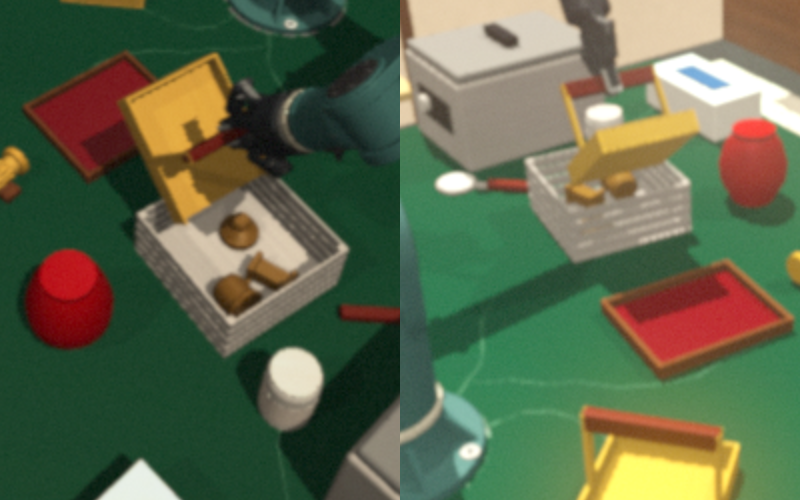

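```bash
python3 - <<'E'
from h import *
import json
np.set_printoptions(precision=3,suppress=True)
y=BY-np.pi/2
manip.servo_line(list(tip(y,.7,.05,.24)),speed=.15)
manip.servo_line([*CR,.38],speed=.1,frame=quat(ori(CY)))
manip.servo_line([*CR,.117+.05],speed=.15); manip.pause(.3)
s=manip.read_state(); print(s['t'],s['eef_pos'],s['contact_force'],s['wrist_torque'],s['joint_positions'])
c=eyes.camera_model('wrist'); json.dump({k:np.array(v).tolist() for k,v in c.items()},open('w5.json','w'))
w=eyes.snapshot('wrist'); cv2.imwrite('pics/w5.png',w)
a=eyes.snapshot('scene'); b=eyes.snapshot('side'); cv2.imwrite('pics/sc5.png',a); cv2.imwrite('pics/sd5.png',b)
cv2.imwrite('pics/s5.png',np.vstack([np.hstack([cv2.resize(w,(400,300)),cv2.resize(a[140:290,220:420],(400,300))]),np.hstack([cv2.resize(b[130:280,190:390],(400,300)),np.zeros((300,400,3),np.uint8)])]))
E
```

```text
24.5083 [0.461 0.    0.167] [ 0.442 -0.833 -2.852] [ 0.015  0.06  -0.04 ] [-0.621  0.476  0.701  2.273 -0.58   0.57   0.415]
```

View pics/s5.png

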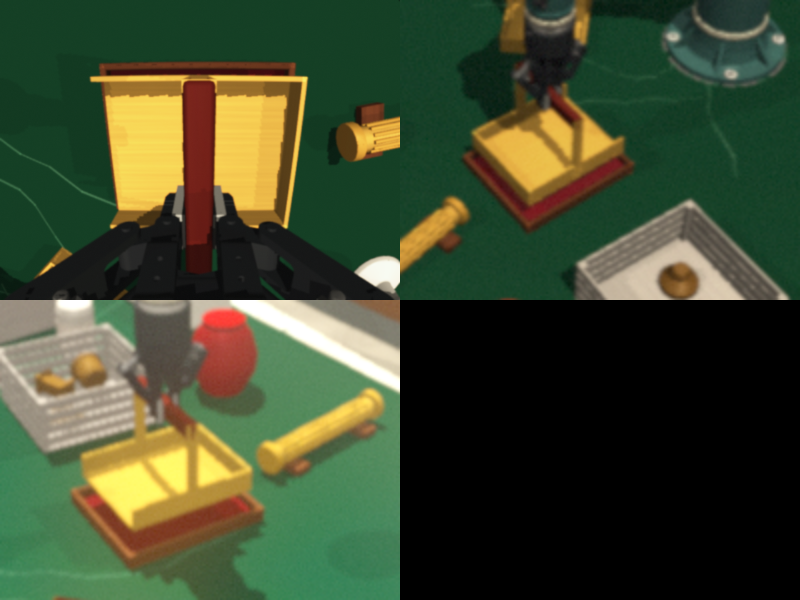

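```bash
python3 - <<'E'
from h import *
import json
np.set_printoptions(precision=4,suppress=True)
c=json.load(open('w5.json')); im=cv2.imread('pics/w5.png')
T=np.eye(2); Rz=np.array([[np.cos(CY),np.sin(CY)],[-np.sin(CY),np.cos(CY)]])
hsv=cv2.cvtColor(im,cv2.COLOR_BGR2HSV);H,S,V=[hsv[...,k].astype(int) for k in range(3)]
yel=(H>14)&(H<35)&(S>80)&(V>60); yel[250:]=0; yel[:,450:]=0
for r in (104,106,108,110,112,116,125,140,160): 
    x=np.where(yel[r])[0]; print('yel',r,x.min() if len(x) else None,x.max() if len(x) else None)
cr=((H<14)|(H>165))&(S>80)&~yel
for r in (88,90,92,94,98,102):
    x=np.where(cr[r,:450])[0]; print('cr',r,x.min() if len(x) else None,x.max() if len(x) else None)
m=[(126,107),(430,107)]
print('model px wall corners', proj(c,[np.r_[CR+Rz.T@np.array([sx*.095,.078]),.084] for sx in(-1,1)]), 'cradle', proj(c,[np.r_[CR+Rz.T@np.array([sx*.11,.093]),.022] for sx in(-1,1)]))
E
```

```text
yel 104 140 413
yel 106 129 423
yel 108 125 430
yel 110 126 430
yel 112 126 430
yel 116 141 430
yel 125 142 429
yel 140 144 427
yel 160 146 425
cr 88 168 412
cr 90 140 413
cr 92 140 412
cr 94 140 412
cr 98 140 412
cr 102 141 412
model px wall corners [[124.783  107.5137]
 [428.118  107.5171]] cradle [[137.9483  86.4542]
 [415.6609  86.4678]]
```

```bash
python3 - <<'E'
from h import *
np.set_printoptions(precision=3,suppress=True)
print(manip.servo_line([*CR,.1245],speed=.03,threshold=8))
s=manip.read_state(); print(s['t'],s['eef_pos'],s['contact_force'],s['wrist_torque'])
if s['eef_pos'][2]<.130:
    manip.open_jaws(); manip.pause(.3)
    manip.servo_line([*CR,.25],speed=.08); manip.servo_line([*CR,.42],speed=.15)
    manip.pause(.3)
    s=manip.read_state(); print(s['t'],s['contact_force'])
w,a,b=[eyes.snapshot(n) for n in('wrist','scene','side')]
cv2.imwrite('pics/s6.png',np.vstack([np.hstack([cv2.resize(w,(400,300)),cv2.resize(a[140:350,220:420],(400,300))]),np.hstack([cv2.resize(b[130:280,190:390],(400,300)),cv2.resize(b,(400,300))])]))
E
```

```text
True
25.975 [ 0.461 -0.     0.125] [-0.383  0.493  5.509] [ 0.028 -0.002  0.002]
30.2583 [ 0.871  0.225 -0.133]
```

View pics/s6.png

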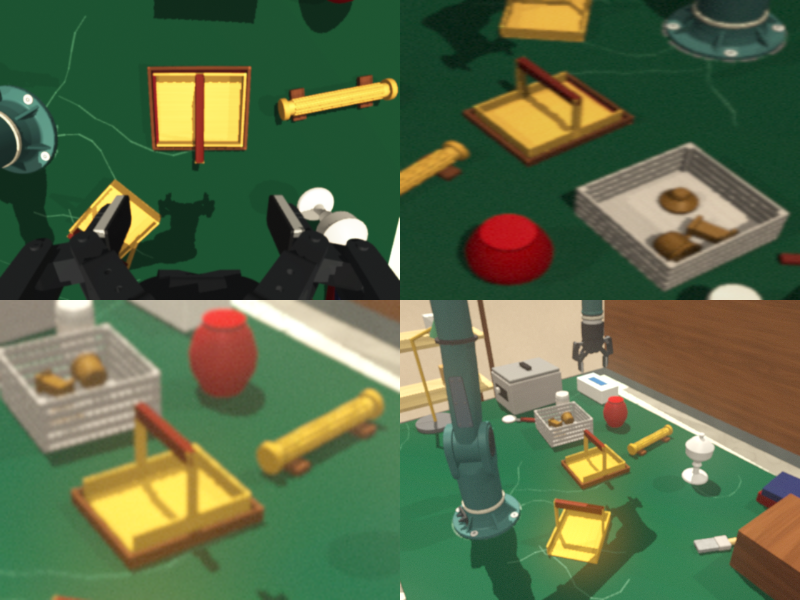

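The tray sits fully down and level in the cradle. All three fittings are in the basket, and the gripper is clear, so I'm handing in.

```bash
python3 -c "
from bench import manip
print(manip.hand_in())"
```

```text
the job is handed in; nothing more can be done
None
```

I handed the job in at about 30 s, with all three fittings in the basket, the empty tray level and fully down in the cradle, and the gripper clear; the judge's result was not shown to me.

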